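# Set out the figurine repair station

### The job

Set out the repair station on the green board, whose yellow-striped edge is its front: lay the white tile flat, centred halfway between the cherub head and the orange cup, its long sides running from the one towards the other; stand the filler tin on the middle of the tile and the glue bottle straight behind the tile. Stand the pink jar straight behind the head's turntable and the blue jar straight behind the cup, squarely to the board; leave a gap of about 3 cm between the bottle and the tile, the pink jar and the turntable, and the blue jar and the cup. Everything ends upright, and the sanding block and the figurine stay where they are.

Things in the scene. Friction and masses are not known exactly. Their poses are not given: they have to be found in the camera images.
- board: Flat green work board, fixed to the bench, 210 x 360 mm, 12 mm thick, turned at most 12 degrees. A yellow stripe runs along its front edge, on the robot's side. Origin: at bench level, exactly halfway between the head and the cup; the board reaches 60 mm in front of it, 150 mm behind it and 180 mm to each side. Board x points to the back (away from the stripe), y to the left, z up.
- head: Curly-haired cherub head on a round turntable, standing on the board and fixed to it, at one end or the other (125 mm left or right of the board's origin). Turntable 90 mm across, grey, 22 mm high; head 54 mm across, top of all 88 mm above the board. Origin: centre of the turntable's underside, on the board's top. Axes parallel to the board's.
- cup: Orange plastic rinsing cup, empty, fixed to the board, at the other end from the head, 125 mm from the board's origin. 70 mm across the rim, 60 mm high. Origin: centre of its underside, on the board's top. Axes parallel to the board's.
- tile: White ceramic mixing tile, loose, lying flat on the bench: 60 mm along its x, 90 mm along its y, 12 mm thick. Origin: centre of its underside, z up.
- tin: Small closed steel filler tin with a red band, loose, upright, 50 mm across, 40 mm high. Origin: centre of its underside.
- bottle: White glue bottle with a pointed nozzle, loose, upright: straight body 44 mm across and 72 mm high, nozzle tip at 100 mm. Origin: centre of its underside.
- jar_pink: Closed pink paint jar (jar and lid all pink), loose, upright, 48 mm across, 60 mm high. Origin: centre of its underside.
- jar_blue: Closed dark-blue paint jar, the same shape as the pink one: 48 mm across, 60 mm high, loose, upright. Origin: centre of its underside.
- sander: Dark-grey sanding block, a bystander lying on the bench among the loose things: 45 x 70 mm (x, y), 25 mm high. Origin: centre of its underside.
- figurine: Finished standing figurine in a blue robe, a loose bystander behind the board: base 64 mm across, 115 mm high. Origin: centre of its underside.
Not all that is in view belongs to the job. Of the things shaped like the tile, the white one is meant.

How it is judged (in metres and radians):
At the end, for the whole second after the job is handed in: On the board, upright, still: tile within 12 mm (x and y) of midway, long side in line within 15 deg; tin on tile, centres within 12 mm; bottle behind tile, gap 30+-15 mm, 20 mm sideways of the board's middle; pink jar behind turntable, blue jar behind cup, gap 30+-15 mm, 15 mm sideways (x of tile in the frame of board between -0.012 and 0.012 m and y of tile in the frame of board between -0.012 and 0.012 m and z of tile in the frame of board between 0.009 and 0.016 m and angle between the y axis of tile and the y axis of board, either way round below 0.26 rad and horizontal distance between tin and tile below 0.012 m and z of tin in the frame of board between 0.021 and 0.028 m and horizontal distance between bottle and tile between 0.067 and 0.097 m and x of bottle in the frame of board above 0.055 m and y of bottle in the frame of board between -0.02 and 0.02 m and x of jar_pink in the frame of head between 0.084 and 0.114 m and y of jar_pink in the frame of head between -0.015 and 0.015 m and x of jar_blue in the frame of cup between 0.074 and 0.104 m and y of jar_blue in the frame of cup between -0.015 and 0.015 m and z of bottle in the frame of board between 0.009 and 0.016 m and z of jar_pink in the frame of board between 0.009 and 0.016 m and z of jar_blue in the frame of board between 0.009 and 0.016 m and angle between each of tile, tin, bottle, jar_pink, jar_blue's own z axis and vertical below 0.1 rad and linear speed of each of tile, tin, bottle, jar_pink, jar_blue below 0.02 m/s); the robot touches nothing.
It fails at once if the sanding block is moved by more than 2 cm (distance of sander from where it was at the start of the episode above 0.02 m).
It fails at once if the figurine is moved by more than 2 cm (distance of figurine from where it was at the start of the episode above 0.02 m).
It fails at once if the figurine is tipped (angle between figurine's own z axis and vertical above 0.3 rad).
It also fails if it takes over 120 s, if anything falls off the work surface, if the arm or the gripper's body presses on something with over 40 N, if the wrist force passes 120 N, or if a joint passes its speed limit or range.

### The arm

A 6-joint arm with a two-finger parallel gripper is mounted at the origin on the work surface. World frame = base frame: x ahead of the robot, y to its left, z up, the work surface at z = 0. Lengths are in mm, angles in rad, forces in N, time in s.
With the tool pointing down it reaches from about 350 to 875 mm from the base axis. Payload 4.2 kg.
Tool frame: the origin (TCP) lies between the finger pads; the fingertips stand 25 mm ahead of it and the grasp point (between the pads) lies 6 mm ahead of it; z points along the fingers, y is the line along which they close (so a half turn about z gives the same grasp; the last joint's range is limited). The gripper opens to 85 mm and grips with 20 to 120 N. Pads are 22 mm wide; open, the fingers measure 114 mm over their backs; the gripper's body (76 mm by 85 mm) begins 54 mm behind the grasp point. The pads swing forward as they close: fully open they stand 13 mm farther back than shut.
Start: joints at [-1.071, 0.385, 0.008, 0, -1.194, -0.259], TCP at [149.067, -606.942, 256.312] pointing down, gripper open.
Joint ranges: [-3.14, 3.14], [-1.21, 2.06], [-1.07, 1.41], [-3.16, 2.05], [-2.99, -0.16], [-3.1, 3.1]. Speed limits (rad/s): [2.79, 2.79, 3.14, 3.14, 3.14, 3.14].

### API

Orientations are given as a unit quaternion [x, y, z, w].
In Python, from bench import arm gives the robot as it stands.
- The arm moves only by the shell command python3 -m pendant 'ROWS'. ROWS is JSON, a list of rows, each a list of 7 numbers: the shift along the tool's x, y, z in m, then the turn, a rotation vector about the tool's x, y, z in degrees, then the finger opening in m, from 0 to 0.0854. In form: [[x, y, z, wx, wy, wz, fingers], ...]. A call has 1 to 12 rows; each row shifts and turns the commanded pose from where the row before left it, along the tool's axes as they then stand; what a row does not reach is not made up. A row lasts 1/10 s, in which the tool goes at most 50 mm and 8.59 degrees, less where a joint would pass 70% of its speed; a pose out of reach is approached as far as the arm can. A call is refused whole if a number of a shift passes 0.05 or a number of a turn 8.59, either way. A call with a gripper value outside its range is refused whole. The fingers move at their own pace and stop on an object; the grip force is fixed at half the most. Time passes only in rows, so rows that do not move let the fingers close. It gives the time, the measured TCP pose, the force, the opening and the grip force at its end, in the units of the state.
- arm.read_state(): the state, without advancing time (a new reading comes with each control period).
- arm.get_image(name): name is "scene" or "top" or "wrist"; returns a dict with "image" (480x640x3 uint8, red, green, blue), "fx", "fy", "cx", "cy" (pixels), "xyz" and "rotation" of the camera in the world. Camera axes: x right, y down, z forward; pixel columns grow to the right and rows downward; lengths in mm; the calibration is good to about 2 mm. A picture is of the moment at which its call begins. There is no depth.
- arm.job_done(): hands the job in; it is judged then, once.
The state is a dict: "clock": time; "joints": joint angles; "joint_vel": joint speeds; "joint_efforts": joint torques, N m; "position": TCP position; "ee_rot": TCP orientation; "contact_force": force on the tool from outside, world axes, zero at the start; "wrist_torque": the same for the moment, N m; "gripper_width": finger opening in mm; "grasp_force": force on a finger pad.
Only numpy, scipy, OpenCV 4.12 (cv2) and the standard library are available. Lean on these libraries where they do the work, as an engineer would, in place of code of your own. Each camera call takes 0.05 s, during which the arm holds its last target. There are 200 camera calls.

## Working session

There is one attempt and no reset: what is moved stays moved. The work goes in short steps, Python scripts to look and compute and a shell command to move; the robot and the scene stay as the last step left them, time stands still between calls to the robot, and variables do not carry over. Pictures are saved under pics/ and viewed, at most 14 in all, crops included, and the job is handed in when it is done.

```bash
ls; mkdir -p pics; python3 - <<'E'
from bench import arm
import cv2
for n in("top","scene"):
    d=arm.get_image(n);cv2.imwrite(f"pics/{n}0.png",d["image"][:,:,::-1]);print(n,d["fx"],d["fy"],d["cx"],d["cy"],d["xyz"],d["rotation"])
print(arm.read_state())
E
```

```text
pics
top 535.6963774059075 535.6963774059075 311.8915815995341 245.15497910978868 [ 489.88538231  -83.2974394  1675.47965845] [ 0.71623701 -0.69696278  0.01783538 -0.03048482]
scene 471.16427232922985 471.16427232922985 322.3977440351579 231.3714314180281 [1327.41644431  192.91643462  911.48887817] [ 0.55231762  0.75030996 -0.29665404 -0.20970599]
{'clock': 0.1, 'joints': array([-1.07139732e+00,  3.85437199e-01,  6.79749772e-03, -4.22725415e-04,
       -1.19402741e+00, -2.58610362e-01]), 'joint_vel': array([-0.00220629, -0.00219198,  0.00361371,  0.0025262 , -0.00037913,
        0.00029876]), 'joint_efforts': array([-3.85861240e-04, -3.93319237e+01,  1.88928705e+01,  4.19799417e+00,
       -2.59076071e-03, -1.44704675e-06]), 'position': array([ 148.95481421, -606.50873074,  255.37209722]), 'ee_rot': array([-1.20026245e-01,  9.92770259e-01,  9.41701352e-04, -1.63569126e-04]), 'contact_force': array([-0.03590295,  0.51965703, -0.59617277]), 'wrist_torque': array([-0.00924241, -0.02596242, -0.00883703]), 'grasp_force': 0.0, 'gripper_width': 85.38564072296104}
```

View pics/top0.png

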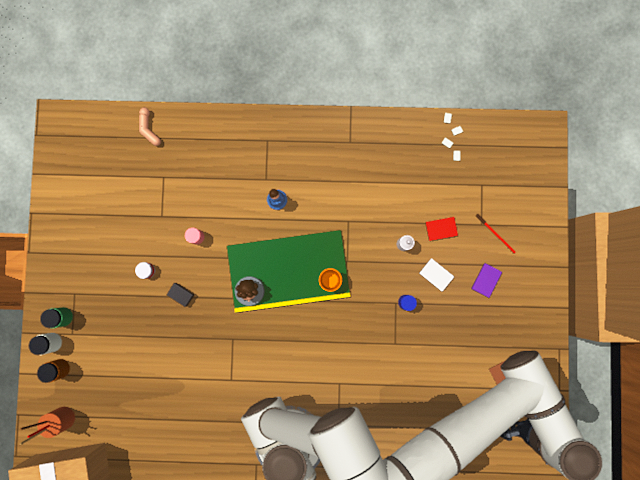

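View pics/scene0.png

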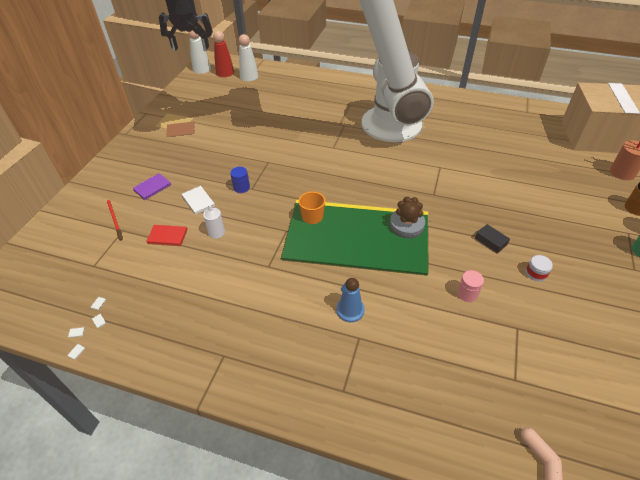

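The top view shows the board at about (290,270), with the head left at (249,291) and the cup right at (330,280). The tin is at (144,270), pink jar (193,236), blue jar (407,303), bottle (407,242) and white tile (436,275). The sander is at (180,295) and the figurine at (277,199).

```bash
cat > h.py <<'E'
import numpy as np, cv2
from scipy.spatial.transform import Rotation as R
from scipy.optimize import least_squares
from bench import arm
class Cam:
    def __init__(s,n):
        d=arm.get_image(n); s.im=d["image"]; s.f=d["fx"]; s.c=np.array([d["cx"],d["cy"]]); s.t=np.array(d["xyz"])
        q=np.array(d["rotation"]); s.R=q if q.shape==(3,3) else R.from_quat(q).as_matrix()
        s.hsv=cv2.cvtColor(s.im,cv2.COLOR_RGB2HSV)
    def proj(s,P):
        p=(np.atleast_2d(P)-s.t)@s.R; return p[:,:2]/p[:,2:]*s.f+s.c
    def back(s,uv,z):
        uv=np.atleast_2d(uv); d=np.c_[(uv-s.c)/s.f,np.ones(len(uv))]@s.R.T
        return (s.t+d*((z-s.t[2])/d[:,2])[:,None])[:,:2]
    def blob(s,lo,hi,uv,r):
        """mask points (hull) of the HSV range within r px of uv; largest component"""
        m=cv2.inRange(s.hsv,np.array(lo),np.array(hi)); w=np.zeros_like(m); cv2.circle(w,tuple(int(a) for a in uv),int(r),255,-1); m&=w
        n,l,st,ce=cv2.connectedComponentsWithStats(m)
        k=1+np.argmax(st[1:,4]); return cv2.convexHull(cv2.findContours((l==k).astype(np.uint8),0,1)[0][0]).astype(np.float32), st[k,4]
def cen(h):
    m=cv2.moments(h.astype(np.float32)); return np.array([m["m10"],m["m01"]])/m["m00"]
def ring(r,z): a=np.linspace(0,2*np.pi,40); return np.c_[r*np.cos(a),r*np.sin(a),0*a+z]
def locate(c,hull,model):
    """x,y so that the model's silhouette centroid is the blob's"""
    g=cen(hull)
    f=lambda p: cen(cv2.convexHull(c.proj(model+[p[0],p[1],0]).astype(np.float32)))-g
    return least_squares(f,c.back(g,model[:,2].mean())[0],diff_step=1e-4,x_scale=100).x
def rect(c,hull,z):
    """centre, size, angle (deg) of rectangle of the hull put at height z"""
    return cv2.minAreaRect(c.back(hull[:,0],z).astype(np.float32))
E
python3 - <<'E'
from h import *
c=Cam("top")
def show(n,lo,hi,uv,r,model=None,z=0):
    h,a=c.blob(lo,hi,uv,r)
    print(n,a,cen(h).round(1), locate(c,h,model).round(1) if model is not None else rect(c,h,z))
cyl=lambda r,z:np.r_[ring(r,0),ring(r,z)]
show("pink",(160,60,90),(180,255,255),(193,236),16,cyl(24,60))
show("blue",(110,120,50),(130,255,255),(407,303),16,cyl(24,60))
show("bottle",(0,0,150),(180,60,255),(407,242),14,cyl(22,72))
show("tin",(0,0,150),(180,60,255),(144,270),16,ring(25,40))
show("tile",(0,0,150),(180,60,255),(436,275),24,z=12)
show("sander",(0,0,0),(180,120,75),(180,294),18,z=25)
show("board",(22,100,60),(85,255,255),(290,270),85,z=12)
show("cup",(8,200,150),(18,255,255),(330,280),18,ring(35,72))
show("fig",(95,60,50),(125,255,255),(277,202),18)
h,a=c.blob((22,100,60),(85,255,255),(290,270),85)
print(c.back(cv2.approxPolyDP(h,4,True)[:,0],12).round(1).tolist())
big=cv2.resize(c.im[190:330,120:460,::-1],None,fx=2.35,fy=2.35,interpolation=cv2.INTER_CUBIC);cv2.imwrite("pics/top1.png",big)
E
```

```text
pink 198 [193.8 235.6] [621.9 313.4]
blue 230 [407.4 302.4] [ 435.3 -347.5]
bottle 201 [405.6 242.4] [ 617.6 -338.1]
tin 212 [142.6 269.9] [511.6 464.5]
tile 592 [436.2 274.6] ((522.43310546875, -438.6509094238281), (91.70636749267578, 61.10416030883789), 52.444366455078125)
sander 60 [183.5 294.4] ((440.71539306640625, 349.1197204589844), (70.78771209716797, 43.18500518798828), 58.391300201416016)
board 6702 [287.8 270.9] ((521.8114624023438, 20.872161865234375), (210.7322998046875, 361.8360290527344), 9.350875854492188)
cup 389 [330.  279.5] [ 498.1 -110. ]
fig 235 [276.7 199.6] ((746.4530029296875, 63.25366973876953), (58.55443572998047, 60.36116027832031), 46.51216125488281)
[[650.0, -141.4], [449.1, -174.0], [389.8, 180.1], [593.6, 216.0]]
```

View pics/top1.png

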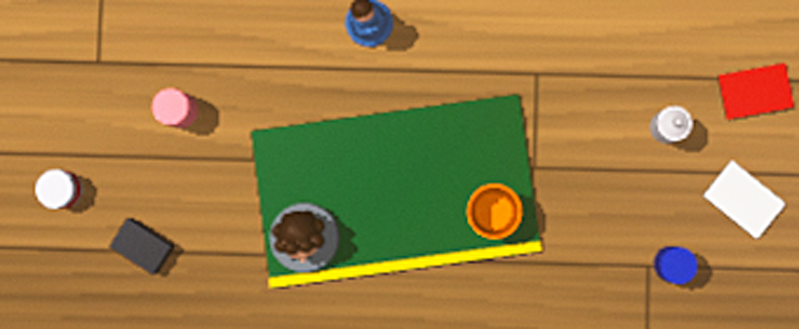

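The enlarged crop confirms the layout, and the measurements agree: the cup is where the board pose predicts it. I'll write a planner that prints the shifts to make, then move to the tile.

```bash
cat > plan.py <<'E'
import sys
from h import *
def plan(x,y,z,az):
    """print the turn to make first, then the shift (mm) in the tool's axes after it; az = closing line azimuth, deg, mod 180"""
    s=arm.read_state(); M=R.from_quat(s["ee_rot"]).as_matrix(); a0=np.degrees(np.arctan2(M[1,1],M[0,1]))
    d=(az-a0+90)%180-90; a=np.radians(a0+d)
    ty=np.array([np.cos(a),np.sin(a),0]); tz=np.array([0,0,-1.]); T=np.c_[np.cross(ty,tz),ty,tz]
    sh=(np.array([x,y,z])-s["position"])@T; n=np.linalg.norm(sh[:2])
    rv=R.from_matrix(M.T@T).as_rotvec(degrees=True)
    print("t%.1f az %.1f j6 %.2f | turn"%(s["clock"],a0,s["joints"][5]),rv.round(1),"shift",sh.round(1),"rows>=%.1f"%(n/50),"z now %.1f"%s["position"][2],"w %.1f F"%s["gripper_width"],s["contact_force"].round(1))
if __name__=="__main__": plan(*map(float,sys.argv[1:5]))
E
python3 plan.py 522.4 -438.7 150 142.4
```

```text
t0.1 az 103.8 j6 -0.26 | turn [  0.1   0.  -38.6] shift [-360.9 -193.4  105.5] rows>=8.2 z now 255.5 w 85.7 F [0.2 0.5 0.3]
```

```bash
python3 -m pendant '[[0,0,0,0,0,-7.7,0.085],[0,0,0,0,0,-7.7,0.085],[0,0,0,0,0,-7.7,0.085],[0,0,0,0,0,-7.7,0.085],[0,0,0,0,0,-7.8,0.085],[-0.036,-0.0193,0.0,0,0,0,0.085],[-0.036,-0.0193,0.0,0,0,0,0.085],[-0.036,-0.0193,0,0,0,0,0.085],[-0.036,-0.0193,0,0,0,0,0.085],[-0.036,-0.0193,0,0,0,0,0.085],[-0.036,-0.0193,0.01,0,0,0,0.085],[-0.036,-0.0193,0.01,0,0,0,0.085]]' && python3 plan.py 522.4 -438.7 150 142.4
```

```text
clock: 1.35
position: [411.3, -488.8, 236.2]
ee_rot: [-0.441, 0.897, -0.0, 0.0]
contact_force: [-0.1, -0.2, -0.6]
gripper_width: 84.8
grasp_force: 0.0
t1.4 az 142.4 j6 -0.04 | turn [-0.  0. -0.] shift [-107.5  -57.5   86.2] rows>=2.4 z now 236.2 w 84.8 F [-0.1 -0.2 -0.6]
```

```bash
python3 -m pendant '[[-0.036,-0.019,0.029,0,0,0,0.085],[-0.036,-0.019,0.029,0,0,0,0.085],[-0.0355,-0.0195,0.028,0,0,0,0.085],[0,0,0,0,0,0,0.085],[0,0,0,0,0,0,0.085]]' && python3 plan.py 522.4 -438.7 150 142.4; python3 - <<'E'
from h import *
c=Cam("wrist"); cv2.imwrite("pics/w1.png",c.im[:,:,::-1]); print(c.t,c.f)
h,a=c.blob((0,0,150),(180,60,255),c.proj([522,-438,12])[0],250); print(a,rect(c,h,12),h[:,0].min(0),h[:,0].max(0))
E
```

```text
clock: 1.85
position: [521.3, -438.8, 148.7]
ee_rot: [-0.442, 0.897, 0.001, -0.001]
contact_force: [-1.7, -1.5, 0.3]
gripper_width: 85.1
grasp_force: 0.0
t1.9 az 142.5 j6 -0.19 | turn [ 0.2 -0.   0.1] shift [-0.8 -0.8 -1.3] rows>=0.0 z now 148.7 w 85.1 F [-1.7 -1.5  0.3]
[ 478.57435142 -494.63042294  266.69216904] 406.6502704992637
5703 ((524.5355834960938, -437.1971740722656), (82.10883331298828, 59.67583084106445), 52.26698303222656) [277. 183.] [369. 304.]
```

View pics/w1.png

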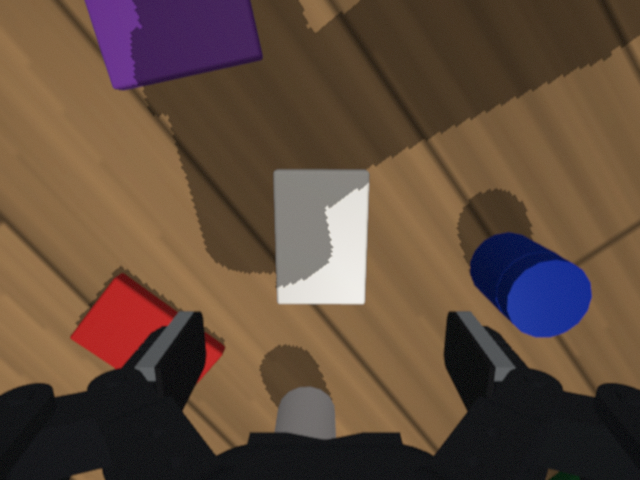

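The wrist view shows the tile squarely between the fingers, corners at (274,170), (369,169), (365,304) and (278,304). The blue jar is off to the right, clear of the fingers.

```bash
python3 - <<'E'
from h import *
c=Cam("wrist"); P=c.back(np.array([[274,170],[369,169],[365,304],[278,304.]]),12); print(P.round(1),P.mean(0))
print(cv2.minAreaRect(P.astype(np.float32)))
E
```

```text
[[ 517.9 -494.8]
 [ 470.7 -459.3]
 [ 526.2 -387. ]
 [ 573.4 -423.3]] [ 522.07118674 -441.09090494]
((522.056396484375, -441.2657470703125), (91.13882446289062, 59.48976516723633), 52.45851135253906)
```

```bash
python3 -m pendant '[[0,-0.001,0.04,0,0,0,0.07],[0,-0.001,0.04,0,0,0,0.07],[0,0,0.025,0,0,0,0.07],[0,0,0.012,0,0,0,0.07],[0,0,0,0,0,0,0.07],[0,0,0,0,0,0,0.05],[0,0,0,0,0,0,0.05],[0,0,0,0,0,0,0.05],[0,0,0,0,0,0,0.05]]'; python3 - <<'E'
from h import *
c=Cam("wrist"); cv2.imwrite("pics/w2.png",c.im[:,:,::-1])
E
```

```text
clock: 2.85
position: [523.1, -441.1, 34.5]
ee_rot: [-0.442, 0.897, -0.001, 0.001]
contact_force: [0.1, 0.3, 0.6]
gripper_width: 50.2
grasp_force: 0.0
```

View pics/w2.png

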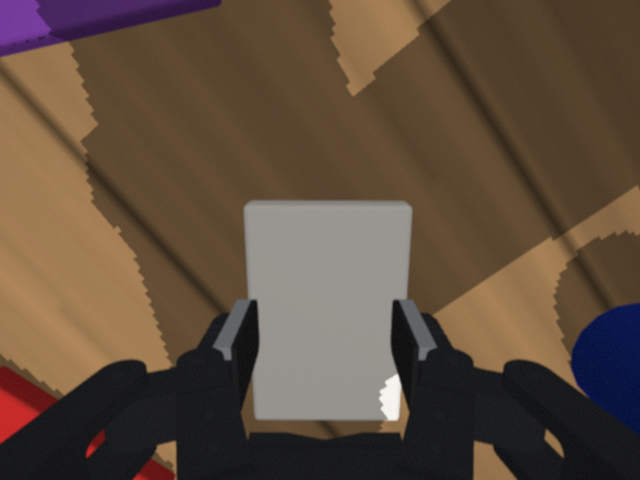

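At TCP z 34.5 the fingers closed to 50 mm just above the tile, which is untouched at rows 200–420. I need to reopen and go lower.

```bash
python3 -m pendant '[[0,0,0,0,0,0,0.072],[0,0,0,0,0,0,0.072],[0,0,0,0,0,0,0.072],[0,0,0.006,0,0,0,0.072],[0,0,0.006,0,0,0,0.072],[0,0,0,0,0,0,0.072],[0,0,0,0,0,0,0.05],[0,0,0,0,0,0,0.05],[0,0,0,0,0,0,0.05],[0,0,0,0,0,0,0.05]]'
```

```text
clock: 3.9
position: [522.6, -440.8, 21.3]
ee_rot: [-0.441, 0.897, 0.0, 0.0]
contact_force: [0.6, 0.8, -0.1]
gripper_width: 58.2
grasp_force: 66.7
```

```bash
python3 -m pendant '[[0,0,-0.02,0,0,0,0.05],[0,0,-0.04,0,0,0,0.05],[0,0,-0.04,0,0,0,0.05],[0,0,-0.035,0,0,0,0.05],[0,0,0,0,0,-8,0.05],[0,0,0,0,0,-8,0.05],[0,0,0,0,0,-8,0.05],[0,0,0,0,0,-8,0.05],[0,0,0,0,0,-8,0.05],[0,0,0,0,0,-7,0.05],[0,0,0,0,0,0,0.05]]'; python3 plan.py 477.4 13.5 34 9.4
```

```text
clock: 5.0
position: [522.2, -440.6, 155.7]
ee_rot: [0.763, -0.647, -0.001, -0.0]
contact_force: [0.1, 0.7, -1.3]
gripper_width: 58.1
grasp_force: 66.6
t5.0 az -170.6 j6 0.63 | turn [ 0.   0.1 -0. ] shift [-455.4  -29.9  121.7] rows>=9.1 z now 155.7 w 58.1 F [ 0.1  0.7 -1.3]
```

```bash
python3 -m pendant '[[-0.03,-0.003,0,0,0,0,0.05],[-0.045,-0.003,0,0,0,0,0.05],[-0.045,-0.003,0,0,0,0,0.05],[-0.045,-0.003,0,0,0,0,0.05],[-0.045,-0.003,0,0,0,0,0.05],[-0.045,-0.003,0,0,0,0,0.05],[-0.045,-0.003,0,0,0,0,0.05],[-0.045,-0.003,0,0,0,0,0.05],[-0.045,-0.003,0,0,0,0,0.05],[-0.04,-0.003,0,0,0,0,0.05],[-0.025,0,0,0,0,0,0.05],[0,0,0,0,0,0,0.05]]'; python3 plan.py 477.4 13.5 34 9.4
```

```text
clock: 6.2
position: [477.6, 15.4, 156.6]
ee_rot: [0.763, -0.646, 0.0, -0.0]
contact_force: [1.3, 0.6, -2.4]
gripper_width: 58.6
grasp_force: 66.6
t6.2 az -170.5 j6 -0.21 | turn [-0.   0.   0.1] shift [  1.9   0.5 122.6] rows>=0.0 z now 156.6 w 58.6 F [ 1.3  0.6 -2.4]
```

```bash
python3 -m pendant '[[0.002,0,0.04,0,0,0,0.05],[0,0,0.04,0,0,0,0.05],[0,0,0.03,0,0,0,0.05],[0,0,0.007,0,0,0,0.05],[0,0,0.003,0,0,0,0.05],[0,0,0,0,0,0,0.05],[0,0,0,0,0,0,0.05]]'; python3 plan.py 477.4 13.5 34 9.4
```

```text
clock: 6.9
position: [479.4, 11.2, 37.8]
ee_rot: [0.763, -0.647, 0.001, -0.001]
contact_force: [0.1, 0.7, -1.4]
gripper_width: 58.2
grasp_force: 66.6
t6.9 az -170.6 j6 -0.20 | turn [-0.2  0.  -0. ] shift [-2.6  1.6  3.8] rows>=0.1 z now 37.8 w 58.2 F [ 0.1  0.7 -1.4]
```

```bash
python3 -m pendant '[[-0.0015,0.001,0.003,0,0,0,0.05],[0,0,0.002,0,0,0,0.05],[0,0,0,0,0,0,0.05]]'; python3 plan.py 477.4 13.5 34 9.4
```

```text
clock: 7.2
position: [477.5, 12.6, 33.1]
ee_rot: [0.763, -0.647, 0.0, -0.001]
contact_force: [-2.3, 2.0, 11.4]
gripper_width: 58.5
grasp_force: 68.0
t7.2 az -170.6 j6 -0.20 | turn [-0.1  0.   0. ] shift [-0.9 -0.  -0.9] rows>=0.0 z now 33.1 w 58.5 F [-2.3  2.  11.4]
```

Contact is 11 N upward, so the tile is on the board. I'll release, rise and take the wrist view.

```bash
python3 -m pendant '[[0,0,-0.001,0,0,0,0.08],[0,0,0,0,0,0,0.08],[0,0,0,0,0,0,0.08],[0,0,-0.03,0,0,0,0.08],[0,0,-0.05,0,0,0,0.08],[0,0,-0.05,0,0,0,0.08],[0,0,-0.05,0,0,0,0.08],[0,0,0,0,0,0,0.08],[0,0,0,0,0,0,0.08]]'; python3 - <<'E'
from h import *
c=Cam("wrist"); cv2.imwrite("pics/w3.png",c.im[:,:,::-1])
h,a=c.blob((0,0,120),(180,70,255),c.proj([477,13,24])[0],120); print(a,rect(c,h,24))
c=Cam("top")
h,a=c.blob((0,0,120),(180,60,255),c.proj([477,13,24])[0],25); print(a,rect(c,h,24))
E
python3 plan.py 511.6 464.5 90 9.4
```

```text
clock: 8.1
position: [477.2, 12.5, 213.3]
ee_rot: [0.763, -0.647, 0.001, -0.002]
contact_force: [-1.2, -0.3, -1.2]
gripper_width: 80.2
grasp_force: 0.0
8917 ((477.2803955078125, 13.227157592773438), (60.39084243774414, 90.40399932861328), 9.260541915893555)
139 ((483.59454345703125, -19.8698673248291), (61.61119079589844, 23.79816436767578), 11.198508262634277)
t8.2 az -170.6 j6 -0.20 | turn [ 0.2 -0.  -0. ] shift [-440.6 -109.   120.9] rows>=9.1 z now 210.9 w 79.6 F [-0.3  0.3  0.5]
```

View pics/w3.png

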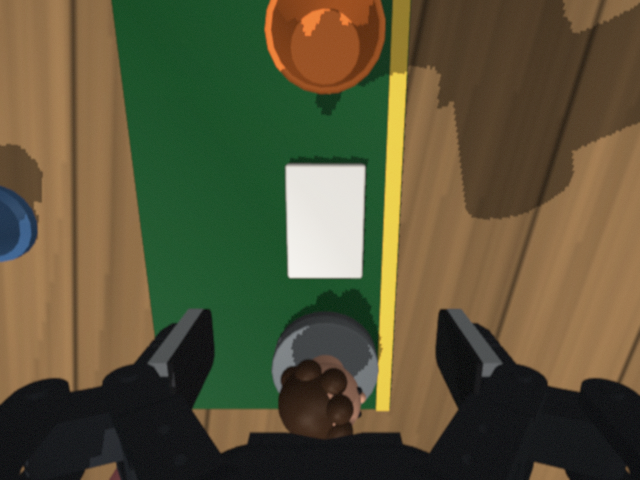

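The wrist view shows the white tile at (325,220), between cup and turntable and in line with them. It measures (477.3, 13.2) at 9.3°, which is well within tolerance. Next is the tin.

```bash
python3 -m pendant '[[-0.03,-0.009,0,0,0,0,0.085],[-0.045,-0.01,0,0,0,0,0.085],[-0.045,-0.01,0,0,0,0,0.085],[-0.045,-0.01,0,0,0,0,0.085],[-0.045,-0.01,0,0,0,0,0.085],[-0.045,-0.01,0,0,0,0,0.085],[-0.045,-0.01,0,0,0,0,0.085],[-0.045,-0.01,0,0,0,0,0.085],[-0.045,-0.01,0,0,0,0,0.085],[-0.035,-0.01,0.02,0,0,0,0.085],[-0.016,-0.01,0.02,0,0,0,0.085],[0,0,0.02,0,0,0,0.085]]';python3 -m pendant '[[0,0,0,0,0,0,0.085],[0,0,0,0,0,0,0.085]]'; python3 plan.py 511.6 464.5 36 9.4;  python3 - <<'E'
from h import *
c=Cam("wrist"); cv2.imwrite("pics/w4.png",c.im[:,:,::-1])
print(c.proj([[511,464,40],[511,464,0]]))
h,a=c.blob((0,0,110),(180,60,255),c.proj([511,464,40])[0],100); print(a,locate(c,h,ring(25,40)),h[:,0].min(0),h[:,0].max(0))
E
```

```text
clock: 9.4
position: [512.0, 467.0, 147.5]
ee_rot: [0.763, -0.646, 0.0, 0.002]
contact_force: [0.6, -0.7, 0.4]
gripper_width: 84.8
grasp_force: 0.0
clock: 9.6
position: [512.3, 464.4, 150.4]
ee_rot: [0.763, -0.647, 0.0, 0.002]
contact_force: [-0.3, 1.0, 0.2]
gripper_width: 85.1
grasp_force: 0.0
t9.6 az -170.6 j6 -0.81 | turn [ 0.1 -0.2  0. ] shift [ -0.2   0.6 114.4] rows>=0.0 z now 150.4 w 85.1 F [-0.3  1.   0.2]
[[325.71458112 252.8970537 ]
 [325.39903181 235.81927092]]
5187 [511.28209365 463.19465829] [284. 212.] [368. 290.]
```

View pics/w4.png

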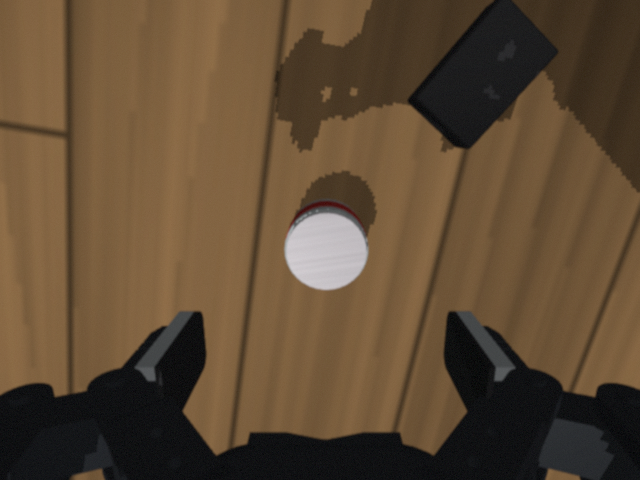

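The tin's top sits at (326,250), centred between the fingers, and the sander is well clear at (485,75).

```bash
python3 -m pendant '[[0,0.0005,0.04,0,0,0,0.085],[0,0,0.04,0,0,0,0.085],[0,0,0.025,0,0,0,0.085],[0,0,0.009,0,0,0,0.07],[0,0,0,0,0,0,0.06],[0,0,0,0,0,0,0.04],[0,0,0,0,0,0,0.04],[0,0,0,0,0,0,0.04],[0,0,0,0,0,0,0.04],[0,0,0,0,0,0,0.04]]'
```

```text
clock: 10.65
position: [513.0, 466.2, 40.8]
ee_rot: [0.763, -0.647, 0.0, -0.002]
contact_force: [-0.6, -0.7, 7.0]
gripper_width: 48.2
grasp_force: 62.7
```

```bash
python3 plan.py 511.6 464.5 36 9.4; python3 -m pendant '[[0,0,-0.02,0,0,0,0.04],[0,0,-0.04,0,0,0,0.04],[0,0,-0.05,0,0,0,0.04],[0,0,-0.05,0,0,0,0.04],[0,0,0,0,0,0,0.04],[0,0,0,0,0,0,0.04]]';python3 plan.py 477.3 13.2 62 9.4
```

```text
t10.7 az -170.6 j6 -0.81 | turn [-0.2  0.1  0. ] shift [1.5 1.6 4.8] rows>=0.0 z now 40.8 w 48.2 F [-0.6 -0.7  7. ]
clock: 11.25
position: [512.0, 465.4, 200.0]
ee_rot: [0.763, -0.647, -0.001, -0.002]
contact_force: [0.4, -0.7, -2.2]
gripper_width: 48.1
grasp_force: 62.3
t11.2 az -170.6 j6 -0.81 | turn [-0.1  0.2 -0. ] shift [440.4 108.1 138. ] rows>=9.1 z now 200.0 w 48.1 F [ 0.4 -0.7 -2.2]
```

```bash
python3 -m pendant '[[0.03,0.008,0,0,0,0,0.04],[0.045,0.01,0,0,0,0,0.04],[0.045,0.011,0,0,0,0,0.04],[0.045,0.011,0,0,0,0,0.04],[0.045,0.011,0,0,0,0,0.04],[0.045,0.011,0,0,0,0,0.04],[0.045,0.011,0,0,0,0,0.04],[0.045,0.011,0,0,0,0,0.04],[0.045,0.011,0,0,0,0,0.04],[0.03,0.008,0,0,0,0,0.04],[0.02,0.005,0,0,0,0,0.04],[0,0,0,0,0,0,0.04]]';python3 -m pendant '[[0,0,0,0,0,0,0.04],[0,0,0.03,0,0,0,0.04],[0,0,0.04,0,0,0,0.04],[0,0,0.035,0,0,0,0.04],[0,0,0.015,0,0,0,0.04],[0,0,0,0,0,0,0.04],[0,0,0,0,0,0,0.04]]';python3 plan.py 477.3 13.2 64 9.4
```

```text
clock: 12.45
position: [475.4, 10.9, 196.4]
ee_rot: [0.761, -0.648, -0.001, 0.002]
contact_force: [-0.4, 0.6, -2.4]
gripper_width: 47.8
grasp_force: 62.4
clock: 13.15
position: [477.8, 14.2, 78.3]
ee_rot: [0.763, -0.646, 0.0, 0.0]
contact_force: [-0.2, -0.0, -1.0]
gripper_width: 47.7
grasp_force: 62.4
t13.2 az -170.5 j6 -0.21 | turn [ 0.  -0.   0.1] shift [ 0.9  0.6 14.3] rows>=0.0 z now 78.3 w 47.7 F [-0.2 -0.  -1. ]
```

```bash
python3 -m pendant '[[0.001,0.0005,0.006,0,0,0,0.04],[0,0,0.003,0,0,0,0.04],[0,0,0.002,0,0,0,0.04],[0,0,0.002,0,0,0,0.04],[0,0,0,0,0,0,0.04]]'
```

```text
clock: 13.65
position: [477.0, 12.2, 65.3]
ee_rot: [0.763, -0.647, -0.0, -0.0]
contact_force: [0.2, -0.2, -0.7]
gripper_width: 48.0
grasp_force: 62.4
```

```bash
python3 -m pendant '[[0,0,0.002,0,0,0,0.04],[0,0,0,0,0,0,0.04]]'; python3 -m pendant '[[0,0,0.001,0,0,0,0.04],[0,0,0,0,0,0,0.04]]'
```

```text
clock: 13.85
position: [477.2, 12.2, 64.7]
ee_rot: [0.763, -0.647, 0.0, -0.0]
contact_force: [-3.7, -0.0, 9.4]
gripper_width: 48.0
grasp_force: 63.7
clock: 14.05
position: [477.2, 12.3, 64.7]
ee_rot: [0.763, -0.647, 0.0, -0.0]
contact_force: [-5.1, 0.5, 17.6]
gripper_width: 48.0
grasp_force: 64.4
```

```bash
python3 -m pendant '[[0,0,-0.001,0,0,0,0.06],[0,0,0,0,0,0,0.07],[0,0,0,0,0,0,0.08],[0,0,0,0,0,0,0.085],[0,0,-0.03,0,0,0,0.085],[0,0,-0.05,0,0,0,0.085],[0,0,-0.05,0,0,0,0.085],[0,0,-0.03,0,0,0,0.085],[0,0,0,0,0,0,0.085],[0,0,0,0,0,0,0.085]]'; python3 plan.py 617.6 -338.1 61 9.4;  python3 - <<'E'
from h import *
c=Cam("wrist"); cv2.imwrite("pics/w5.png",c.im[:,:,::-1])
E
```

```text
clock: 15.05
position: [476.8, 12.3, 223.5]
ee_rot: [0.763, -0.647, 0.0, -0.001]
contact_force: [-0.3, -0.4, -0.5]
gripper_width: 85.0
grasp_force: 0.0
t15.1 az -170.6 j6 -0.20 | turn [-0.  0. -0.] shift [368.7 -81.7 162.5] rows>=7.6 z now 223.5 w 85.0 F [-0.3 -0.4 -0.5]
```

View pics/w5.png

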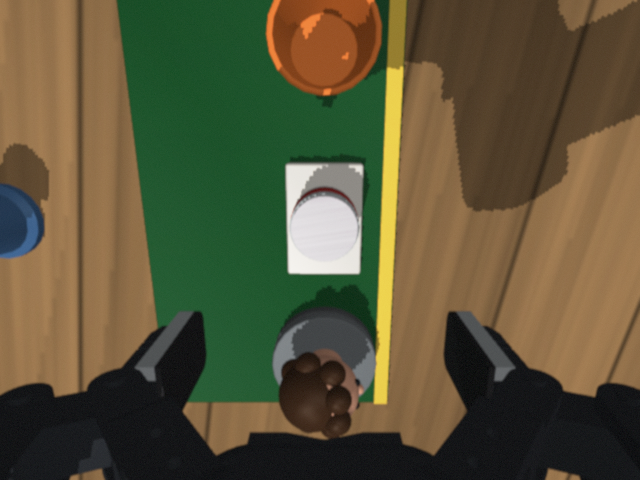

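The tin stands centred on the tile at (325,227). Next I turn the hand 90° so it closes along board y, for the bottle and both jars.

```bash
python3 -m pendant '[[0,0,0,0,0,8,0.085],[0,0,0,0,0,8.2,0.085],[0,0,0,0,0,8.2,0.085],[0,0,0,0,0,8.2,0.085],[0,0,0,0,0,8.2,0.085],[0,0,0,0,0,8.2,0.085],[0,0,0,0,0,8.2,0.085],[0,0,0,0,0,8.2,0.085],[0,0,0,0,0,8.2,0.085],[0,0,0,0,0,8.2,0.085],[0,0,0,0,0,8.2,0.085],[0,0,0,0,0,0,0.085]]'; python3 plan.py 617.6 -338.1 200 99.4
```

```text
clock: 16.3
position: [476.2, 12.0, 221.4]
ee_rot: [-0.082, 0.997, -0.0, -0.002]
contact_force: [-0.5, 0.0, 0.2]
gripper_width: 85.1
grasp_force: 0.0
t16.3 az 99.4 j6 -1.77 | turn [-0.  -0.2 -0. ] shift [ -82.3 -368.5   21.4] rows>=7.6 z now 221.4 w 85.1 F [-0.5  0.   0.2]
```

```bash
python3 -m pendant '[[-0.006,-0.03,0,0,0,0,0.085],[-0.01,-0.045,0,0,0,0,0.085],[-0.01,-0.045,0,0,0,0,0.085],[-0.01,-0.045,0,0,0,0,0.085],[-0.01,-0.045,0,0,0,0,0.085],[-0.01,-0.045,0,0,0,0,0.085],[-0.01,-0.045,0,0,0,0,0.085],[-0.01,-0.045,0,0,0,0,0.085],[-0.006,-0.0235,0.02,0,0,0,0.085],[0,0,0,0,0,0,0.085],[0,0,0,0,0,0,0.085]]'; python3 plan.py 617.6 -338.1 61 99.4;  python3 - <<'E'
from h import *
c=Cam("wrist"); cv2.imwrite("pics/w6.png",c.im[:,:,::-1])
print(c.proj([[617.6,-338,72],[617.6,-338,0],[617.6,-338,100]]))
E
```

```text
clock: 17.4
position: [617.1, -338.1, 200.5]
ee_rot: [-0.082, 0.997, 0.001, -0.002]
contact_force: [-0.4, 0.5, -0.2]
gripper_width: 84.8
grasp_force: 0.0
t17.4 az 99.5 j6 -1.13 | turn [ 0.1 -0.3  0.1] shift [-5.000e-01 -1.000e-01  1.395e+02] rows>=0.0 z now 200.5 w 84.8 F [-0.4  0.5 -0.2]
[[324.07950611 246.05492825]
 [324.00385314 221.40549824]
 [324.12125355 259.65717876]]
```

View pics/w6.png

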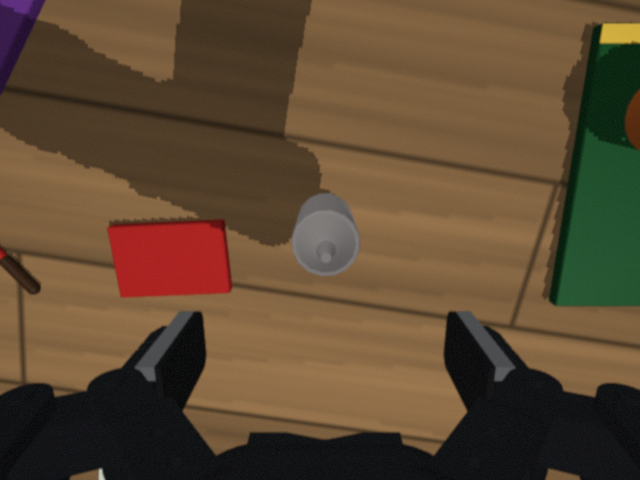

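The bottle is between the fingers, nozzle tip at (326,256), about 2 mm from the prediction; the red tile at (170,258) stays below fingertip height.

```bash
python3 -m pendant '[[0.0015,0.001,0.03,0,0,0,0.085],[0,0,0.045,0,0,0,0.085],[0,0,0.04,0,0,0,0.085],[0,0,0.02,0,0,0,0.085],[0,0,0,0,0,0,0.07],[0,0,0,0,0,0,0.05],[0,0,0,0,0,0,0.035],[0,0,0,0,0,0,0.035],[0,0,0,0,0,0,0.035],[0,0,0,0,0,0,0.035],[0,0,0,0,0,0,0.035]]'
```

```text
clock: 18.55
position: [618.3, -337.4, 71.6]
ee_rot: [-0.082, 0.997, -0.001, 0.003]
contact_force: [0.4, 2.0, 6.9]
gripper_width: 42.5
grasp_force: 61.5
```

```bash
python3 -m pendant '[[0,0,-0.02,0,0,0,0.035],[0,0,-0.04,0,0,0,0.035],[0,0,-0.05,0,0,0,0.035],[0,0,-0.03,0,0,0,0.035],[0,0,0,0,0,0,0.035],[0,0,0,0,0,0,0.035]]';python3 plan.py 558.3 26.9 83 99.4
```

```text
clock: 19.15
position: [616.2, -336.9, 209.1]
ee_rot: [-0.082, 0.997, 0.0, 0.001]
contact_force: [-0.8, 0.4, -2.5]
gripper_width: 42.4
grasp_force: 61.1
t19.1 az 99.4 j6 -1.14 | turn [ 0.   0.1 -0. ] shift [ -2.3 368.4 126.1] rows>=7.4 z now 209.1 w 42.4 F [-0.8  0.4 -2.5]
```

```bash
python3 -m pendant '[[0,0.03,0,0,0,0,0.035],[0,0.045,0,0,0,0,0.035],[0,0.045,0,0,0,0,0.035],[0,0.045,0,0,0,0,0.035],[0,0.045,0,0,0,0,0.035],[0,0.045,0,0,0,0,0.035],[-0.001,0.045,0,0,0,0,0.035],[-0.001,0.04,0,0,0,0,0.035],[0,0.02,0,0,0,0,0.035],[0,0.0085,0,0,0,0,0.035],[0,0,0,0,0,0,0.035],[0,0,0,0,0,0,0.035]]';python3 -m pendant '[[0,0,0.03,0,0,0,0.035],[0,0,0.04,0,0,0,0.035],[0,0,0.035,0,0,0,0.035],[0,0,0.008,0,0,0,0.035],[0,0,0,0,0,0,0.035],[0,0,0,0,0,0,0.035]]';python3 plan.py 558.3 26.9 83 99.4
```

```text
clock: 20.35
position: [557.9, 26.0, 207.4]
ee_rot: [-0.082, 0.997, -0.0, -0.001]
contact_force: [-0.3, 0.2, -1.9]
gripper_width: 42.4
grasp_force: 61.3
clock: 20.95
position: [559.7, 26.4, 96.8]
ee_rot: [-0.082, 0.997, 0.0, 0.001]
contact_force: [0.3, -0.1, 0.1]
gripper_width: 42.6
grasp_force: 61.3
t20.9 az 99.4 j6 -1.74 | turn [-0.   0.2 -0. ] shift [ 1.3  0.7 13.8] rows>=0.0 z now 96.8 w 42.6 F [ 0.3 -0.1  0.1]
```

```bash
python3 -m pendant '[[0.0005,0,0.006,0,0,0,0.035],[0,0,0.004,0,0,0,0.035],[0,0,0.002,0,0,0,0.035],[0,0,0,0,0,0,0.035]]';python3 -m pendant '[[0,0,0.002,0,0,0,0.035],[0,0,0,0,0,0,0.035]]'
```

```text
clock: 21.35
position: [557.9, 26.8, 83.6]
ee_rot: [-0.082, 0.997, 0.0, 0.0]
contact_force: [0.2, 0.1, -0.4]
gripper_width: 42.3
grasp_force: 61.6
clock: 21.55
position: [558.1, 26.8, 83.6]
ee_rot: [-0.082, 0.997, -0.0, 0.001]
contact_force: [-5.1, 0.5, 10.4]
gripper_width: 42.8
grasp_force: 62.8
```

```bash
python3 -m pendant '[[0,0,-0.001,0,0,0,0.05],[0,0,0,0,0,0,0.065],[0,0,0,0,0,0,0.075],[0,0,0,0,0,0,0.085],[0,0,-0.03,0,0,0,0.085],[0,0,-0.05,0,0,0,0.085],[0,0,-0.04,0,0,0,0.085],[0,0,0,0,0,0,0.085],[0,0,0,0,0,0,0.085]]'; python3 plan.py 435.3 -347.5 170 99.4
```

```text
clock: 22.45
position: [557.9, 26.8, 203.2]
ee_rot: [-0.082, 0.997, 0.0, 0.001]
contact_force: [-0.0, 0.5, -0.8]
gripper_width: 85.1
grasp_force: 0.0
t22.4 az 99.4 j6 -1.74 | turn [ 0.   0.1 -0. ] shift [ 182.1 -349.2   33.2] rows>=7.9 z now 203.2 w 85.1 F [-0.   0.5 -0.8]
```

```bash
python3 -m pendant '[[0.015,-0.03,0,0,0,0,0.085],[0.02,-0.039,0,0,0,0,0.085],[0.02,-0.039,0,0,0,0,0.085],[0.02,-0.039,0,0,0,0,0.085],[0.02,-0.039,0,0,0,0,0.085],[0.02,-0.039,0,0,0,0,0.085],[0.02,-0.039,0,0,0,0,0.085],[0.02,-0.039,0,0,0,0,0.085],[0.02,-0.036,0.015,0,0,0,0.085],[0.007,-0.01,0.018,0,0,0,0.085],[0,0,0,0,0,0,0.085],[0,0,0,0,0,0,0.085]]'; python3 plan.py 435.3 -347.5 45 99.4;  python3 - <<'E'
from h import *
c=Cam("wrist"); cv2.imwrite("pics/w7.png",c.im[:,:,::-1])
print(c.proj([[435.3,-347.5,60],[435.3,-347.5,0]]))
h,a=c.blob((105,120,30),(130,255,255),c.proj([435.3,-347.5,30])[0],110); print(a,locate(c,h,np.r_[ring(24,0),ring(24,60)]),h[:,0].min(0),h[:,0].max(0))
E
```

```text
clock: 23.65
position: [434.4, -347.2, 167.8]
ee_rot: [-0.082, 0.997, 0.001, -0.002]
contact_force: [0.7, 0.4, 0.4]
gripper_width: 84.8
grasp_force: 0.0
t23.6 az 99.4 j6 -1.02 | turn [ 0.1 -0.2 -0. ] shift [ -0.8  -0.4 122.8] rows>=0.0 z now 167.8 w 84.8 F [0.7 0.4 0.4]
[[323.4717662  256.1806287 ]
 [323.56402576 231.35372391]]
5617 [ 434.8158901  -347.65152557] [284. 200.] [362. 291.]
```

View pics/w7.png

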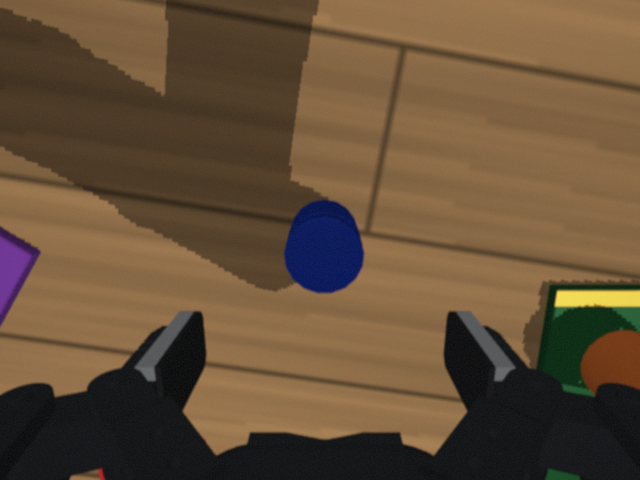

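The blue jar is centred at (324,252), and its measured position agrees to within 1 mm.

```bash
python3 -m pendant '[[0,0,0.03,0,0,0,0.085],[0,0,0.045,0,0,0,0.085],[0,0,0.03,0,0,0,0.085],[0,0,0.012,0,0,0,0.085],[0,0,0,0,0,0,0.07],[0,0,0,0,0,0,0.05],[0,0,0,0,0,0,0.04],[0,0,0,0,0,0,0.04],[0,0,0,0,0,0,0.04],[0,0,0,0,0,0,0.04]]';python3 -m pendant '[[0,0,-0.02,0,0,0,0.04],[0,0,-0.04,0,0,0,0.04],[0,0,-0.05,0,0,0,0.04],[0,0,-0.04,0,0,0,0.04],[0,0,0,0,0,0,0.04],[0,0,0,0,0,0,0.04]]';python3 plan.py 585.6 -95.3 68 99.4
```

```text
clock: 24.7
position: [437.0, -348.0, 54.7]
ee_rot: [-0.082, 0.997, -0.001, 0.002]
contact_force: [0.7, 1.3, 7.1]
gripper_width: 45.6
grasp_force: 62.3
clock: 25.3
position: [435.1, -347.2, 203.5]
ee_rot: [-0.082, 0.997, -0.0, 0.001]
contact_force: [0.0, 0.8, -2.2]
gripper_width: 46.1
grasp_force: 61.8
t25.3 az 99.4 j6 -1.02 | turn [-0.   0.2 -0. ] shift [-189.7  223.9  135.5] rows>=5.9 z now 203.5 w 46.1 F [ 0.   0.8 -2.2]
```

```bash
python3 -m pendant '[[-0.02,0.024,0,0,0,0,0.04],[-0.03,0.035,0,0,0,0,0.04],[-0.03,0.035,0,0,0,0,0.04],[-0.03,0.035,0,0,0,0,0.04],[-0.03,0.035,0,0,0,0,0.04],[-0.025,0.03,0,0,0,0,0.04],[-0.015,0.02,0,0,0,0,0.04],[-0.0095,0.0095,0,0,0,0,0.04],[0,0,0,0,0,0,0.04],[0,0,0,0,0,0,0.04]]';python3 -m pendant '[[0,0,0.03,0,0,0,0.04],[0,0,0.045,0,0,0,0.04],[0,0,0.04,0,0,0,0.04],[0,0,0.008,0,0,0,0.04],[0,0,0,0,0,0,0.04],[0,0,0,0,0,0,0.04]]';python3 plan.py 585.6 -95.3 67 99.4
```

```text
clock: 26.3
position: [584.7, -96.5, 201.1]
ee_rot: [-0.082, 0.997, 0.0, -0.001]
contact_force: [-0.5, 0.2, -1.3]
gripper_width: 45.9
grasp_force: 62.0
clock: 26.9
position: [587.0, -96.6, 81.3]
ee_rot: [-0.082, 0.997, -0.0, 0.002]
contact_force: [-0.5, -0.0, -0.6]
gripper_width: 46.2
grasp_force: 62.0
t26.9 az 99.4 j6 -1.52 | turn [-0.1  0.2 -0. ] shift [ 1.2  1.6 14.3] rows>=0.0 z now 81.3 w 46.2 F [-0.5 -0.  -0.6]
```

```bash
python3 -m pendant '[[0.0005,0.001,0.006,0,0,0,0.04],[0,0,0.004,0,0,0,0.04],[0,0,0.003,0,0,0,0.04],[0,0,0,0,0,0,0.04]]';python3 -m pendant '[[0,0,0.002,0,0,0,0.04],[0,0,0,0,0,0,0.04]]'
```

```text
clock: 27.3
position: [585.2, -94.9, 66.8]
ee_rot: [-0.082, 0.997, -0.0, 0.0]
contact_force: [-0.5, 1.0, 0.1]
gripper_width: 45.9
grasp_force: 62.0
clock: 27.5
position: [585.2, -94.9, 66.7]
ee_rot: [-0.082, 0.997, -0.0, 0.0]
contact_force: [-5.3, 1.6, 11.6]
gripper_width: 46.2
grasp_force: 63.3
```

```bash
python3 -m pendant '[[0,0,-0.001,0,0,0,0.06],[0,0,0,0,0,0,0.07],[0,0,0,0,0,0,0.08],[0,0,0,0,0,0,0.085],[0,0,-0.03,0,0,0,0.085],[0,0,-0.05,0,0,0,0.085],[0,0,-0.05,0,0,0,0.085],[0,0,-0.01,0,0,0,0.085],[0,0,0,0,0,0,0.085]]'; python3 plan.py 621.9 313.4 170 99.4
```

```text
clock: 28.4
position: [586.1, -95.0, 207.8]
ee_rot: [-0.082, 0.997, 0.0, 0.003]
contact_force: [0.4, 0.1, -0.1]
gripper_width: 85.5
grasp_force: 0.0
t28.4 az 99.4 j6 -1.52 | turn [-0.   0.3 -0. ] shift [-102.   397.    37.8] rows>=8.2 z now 207.8 w 85.5 F [ 0.4  0.1 -0.1]
```

```bash
python3 -m pendant '[[-0.008,0.03,0,0,0,0,0.085],[-0.011,0.043,0,0,0,0,0.085],[-0.011,0.043,0,0,0,0,0.085],[-0.011,0.043,0,0,0,0,0.085],[-0.011,0.043,0,0,0,0,0.085],[-0.011,0.043,0,0,0,0,0.085],[-0.011,0.043,0,0,0,0,0.085],[-0.011,0.043,0,0,0,0,0.085],[-0.011,0.043,0.015,0,0,0,0.085],[-0.006,0.023,0.02,0,0,0,0.085],[0,0,0,0,0,0,0.085],[0,0,0,0,0,0,0.085]]'; python3 plan.py 621.9 313.4 45 99.4;  python3 - <<'E'
from h import *
c=Cam("wrist"); cv2.imwrite("pics/w8.png",c.im[:,:,::-1])
print(c.proj([[621.9,313.4,60],[621.9,313.4,0]]))
h,a=c.blob((160,50,50),(180,255,255),c.proj([621.9,313.4,30])[0],110); print(a,locate(c,h,np.r_[ring(24,0),ring(24,60)]),h[:,0].min(0),h[:,0].max(0))
E
```

```text
clock: 29.6
position: [619.6, 313.0, 166.9]
ee_rot: [-0.082, 0.997, -0.002, -0.003]
contact_force: [0.1, 0.3, 0.2]
gripper_width: 85.0
grasp_force: 0.0
t29.6 az 99.4 j6 -2.11 | turn [-0.2 -0.3  0. ] shift [-2.300e+00  1.000e-01  1.219e+02] rows>=0.0 z now 166.9 w 85.0 F [0.1 0.3 0.2]
[[325.21542956 259.40480613]
 [325.3530966  234.09070228]]
5195 [620.80048845 311.35510958] [284. 202.] [361. 293.]
```

View pics/w8.png

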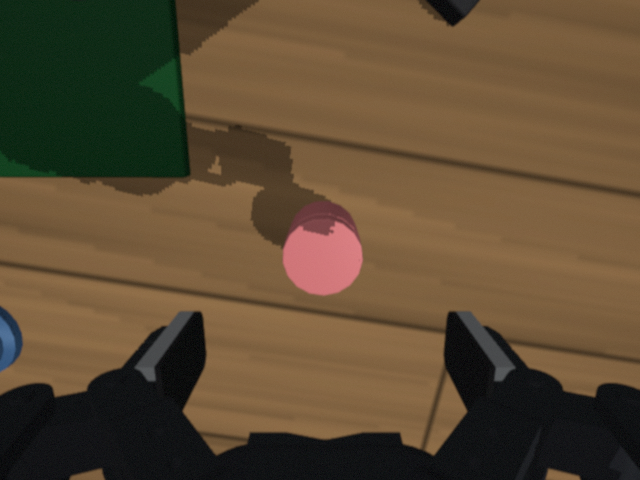

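The pink jar is centred at (322,252), within 1–2 mm of the hand, and the figurine at (0,340) is well away.

```bash
python3 -m pendant '[[-0.001,-0.001,0.03,0,0,0,0.085],[0,0,0.045,0,0,0,0.085],[0,0,0.03,0,0,0,0.085],[0,0,0.012,0,0,0,0.085],[0,0,0,0,0,0,0.07],[0,0,0,0,0,0,0.05],[0,0,0,0,0,0,0.04],[0,0,0,0,0,0,0.04],[0,0,0,0,0,0,0.04],[0,0,0,0,0,0,0.04]]';python3 -m pendant '[[0,0,-0.02,0,0,0,0.04],[0,0,-0.04,0,0,0,0.04],[0,0,-0.05,0,0,0,0.04],[0,0,-0.04,0,0,0,0.04],[0,0,0,0,0,0,0.04],[0,0,0,0,0,0,0.04]]';python3 plan.py 554.7 153.0 67 99.4
```

```text
clock: 30.65
position: [623.5, 313.4, 56.4]
ee_rot: [-0.082, 0.997, 0.001, 0.002]
contact_force: [0.3, -0.3, 6.0]
gripper_width: 46.0
grasp_force: 62.4
clock: 31.25
position: [621.8, 312.7, 204.9]
ee_rot: [-0.082, 0.997, 0.001, 0.001]
contact_force: [0.1, 0.1, -3.2]
gripper_width: 45.7
grasp_force: 61.8
t31.2 az 99.4 j6 -2.10 | turn [ 0.1  0.1 -0. ] shift [  92.3 -146.6  137.9] rows>=3.5 z now 204.9 w 45.7 F [ 0.1  0.1 -3.2]
```

```bash
python3 -m pendant '[[0.018,-0.028,0,0,0,0,0.04],[0.022,-0.036,0,0,0,0,0.04],[0.022,-0.036,0,0,0,0,0.04],[0.018,-0.026,0,0,0,0,0.04],[0.0115,-0.0205,0,0,0,0,0.04],[0,0,0,0,0,0,0.04],[0,0,0,0,0,0,0.04]]';python3 -m pendant '[[0,0,0.03,0,0,0,0.04],[0,0,0.045,0,0,0,0.04],[0,0,0.04,0,0,0,0.04],[0,0,0.008,0,0,0,0.04],[0,0,0,0,0,0,0.04],[0,0,0,0,0,0,0.04]]';python3 plan.py 554.7 153.0 68 99.4
```

```text
clock: 31.95
position: [555.0, 152.4, 202.1]
ee_rot: [-0.081, 0.997, -0.0, -0.001]
contact_force: [-0.5, 0.1, -0.3]
gripper_width: 45.9
grasp_force: 61.8
clock: 32.55
position: [557.1, 154.0, 81.8]
ee_rot: [-0.083, 0.997, 0.0, 0.001]
contact_force: [-0.7, 0.3, -0.7]
gripper_width: 45.5
grasp_force: 61.8
t32.5 az 99.5 j6 -1.96 | turn [0.  0.2 0.1] shift [ 2.5 -0.6 13.8] rows>=0.1 z now 81.8 w 45.5 F [-0.7  0.3 -0.7]
```

```bash
python3 -m pendant '[[0.001,0,0.006,0,0,0,0.04],[0,0,0.004,0,0,0,0.04],[0,0,0.002,0,0,0,0.04],[0,0,0,0,0,0,0.04]]';python3 -m pendant '[[0,0,0.002,0,0,0,0.04],[0,0,0,0,0,0,0.04]]'
```

```text
clock: 32.95
position: [554.7, 152.8, 68.6]
ee_rot: [-0.082, 0.997, 0.0, 0.0]
contact_force: [-0.4, -0.1, -0.2]
gripper_width: 45.9
grasp_force: 62.1
clock: 33.15
position: [554.8, 152.9, 68.4]
ee_rot: [-0.082, 0.997, -0.0, 0.0]
contact_force: [-3.7, -0.5, 8.7]
gripper_width: 45.7
grasp_force: 63.0
```

```bash
python3 -m pendant '[[0,0,-0.001,0,0,0,0.06],[0,0,0,0,0,0,0.07],[0,0,0,0,0,0,0.08],[0,0,0,0,0,0,0.085],[0,0,-0.03,0,0,0,0.085],[0,0,-0.05,0,0,0,0.085],[0,0,-0.05,0,0,0,0.085],[0,0.03,-0.02,0,0,0,0.085],[0,0.05,0,0,0,0,0.085],[0,0.05,0,0,0,0,0.085],[0,0.05,0,0,0,0,0.085],[0,0.05,0,0,0,0,0.085]]';python3 -m pendant '[[0,0.05,0,0,0,0,0.085],[0,0,0,0,0,0,0.085],[0,0,0,0,0,0,0.085]]'; python3 - <<'E'
from h import *
c=Cam("top")
o=np.array([477.4,13.5]); a=np.radians(9.4); B=np.array([[np.cos(a),np.sin(a)],[-np.sin(a),np.cos(a)]])
cyl=lambda r,z0,z:np.r_[ring(r,z0),ring(r,z)]
def show(n,lo,hi,g,r,model):
    h,ar=c.blob(lo,hi,c.proj([*g,40])[0],r); p=locate(c,h,model); print(n,ar,p.round(1),"board",(B@(p-o)).round(1))
show("pink",(160,60,60),(180,255,255),(554.7,153),18,cyl(24,12,72))
show("blue",(108,120,40),(130,255,255),(585.6,-95.3),18,cyl(24,12,72))
show("bottle",(0,0,120),(180,60,255),(558.3,26.9),14,cyl(22,12,84))
cv2.imwrite("pics/top2.png",cv2.resize(c.im[180:330,120:460,::-1],None,fx=2.35,fy=2.35,interpolation=cv2.INTER_CUBIC))
E
```

```text
clock: 34.35
position: [516.4, 381.4, 217.3]
ee_rot: [-0.082, 0.997, -0.0, -0.0]
contact_force: [1.5, 0.3, 0.4]
gripper_width: 85.2
grasp_force: 0.0
clock: 34.65
position: [508.1, 430.1, 216.2]
ee_rot: [-0.083, 0.997, -0.001, -0.001]
contact_force: [0.9, -0.6, 1.0]
gripper_width: 85.0
grasp_force: 0.0
pink 190 [552.9 154.4] board [ 97.5 126.7]
blue 199 [584.6 -94.5] board [  88.1 -124. ]
bottle 193 [557.1  28.9] board [81.2  2.1]
```

View pics/top2.png

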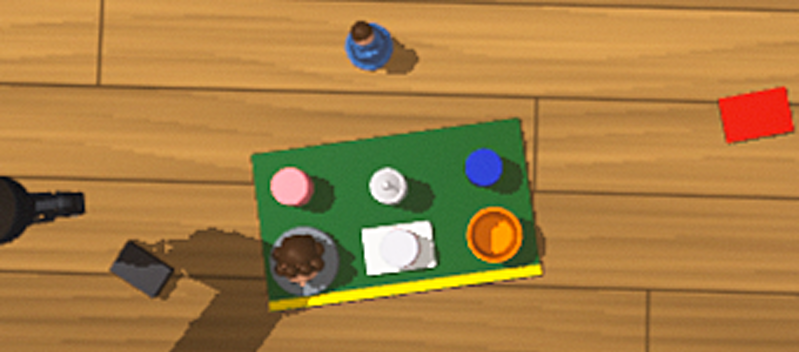

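The top view shows everything upright and in place: pink jar (292,187), bottle (388,185), blue jar (483,167), and the tin on the tile at (400,249). The sander and figurine have not moved, and the positions are within 2–3 mm of target.

```bash
python3 -c "from bench import arm; print(arm.job_done())"
```

```text
the job is handed in; nothing more can be done
None
```

The repair station is set out and handed in after about 35 s of arm time; the bottle and jars measured within about 3 mm of target in the last view, the tile within 1 mm when laid, the tin looked centred on it, and the sanding block and figurine were not touched.

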